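# Start three grain-sample timers in order

## Robot

A 7-joint arm with a two-finger parallel gripper is mounted at the origin on the work surface. World frame = base frame: x ahead of the robot, y to its left, z up, the work surface at z = 0. Lengths are in mm, angles in rad, forces in N, time in s.
With the tool pointing down it reaches from about 400 to 850 mm from the base axis. Payload 10.4 kg.
Tool frame: the origin (TCP) lies at the very end of the fingers, on their centre line; the grasp point (between the pads) lies 19 mm behind it; z points along the fingers, y is the line along which they close (so a half turn about z gives the same grasp; the last joint's range is limited). The gripper opens to 85 mm and grips with 20 to 120 N. Pads are 22 mm wide; open, the fingers measure 114 mm over their backs; the gripper's body (76 mm by 85 mm) begins 54 mm behind the grasp point. The pads swing forward as they close: fully open they stand 13 mm farther back than shut.
Start: joints at [1.283, 0.332, -0.065, 1.46, 0.022, 1.35, -0.088], TCP at [163.593, -603.232, 231.338] pointing down, gripper open.
Joint ranges: [-2.6, 2.6], [-0.5, 2.12], [-1.47, 1.34], [0.16, 2.42], [-1.27, 4.41], [0.06, 2.06], [-2.6, 2.6]. Speed limits (rad/s): [2.22, 2.22, 2.79, 2.79, 3.14, 3.14, 3.14].

## Interface

Orientations are given as a rotation vector (axis times angle).
In Python, from rig import env, eyes gives the robot as it stands.
- The arm moves only by the shell command python3 -m pendant 'ROWS' [FORCE]. ROWS is a JSON object of lists of equal length, an entry for each row: "fingers": the opening, from 0 (shut) to 1 (fully open); "translation": the shift along the tool's x, y, z normalised to -1 to 1, where 1 is 150 mm, a list of three; "turn": the turn, a rotation vector about the tool's x, y, z normalised to -1 to 1, where 1 is 90 degrees, a list of three. In form: {"fingers": [fingers, ...], "translation": [[dx, dy, dz], ...], "turn": [[ax, ay, az], ...]}. A call has exactly 10 rows; each row is the pose to reach, as a shift and turn from the pose commanded when the call began, along the tool's axes at that moment; what a row does not reach only later rows make up. A row lasts 1/8 s, in which the tool goes at most 62.5 mm and 10.7 degrees, less where a joint would pass 70% of its speed; a pose out of reach is approached as far as the arm can. A call with a number of a shift or a turn outside -1 to 1 is refused whole. A call with a gripper value outside its range is refused whole. The fingers move at their own pace and stop on an object; FORCE is the grip in N (left out, the last holds). Time passes only in rows, so rows that repeat a pose let the fingers close, or fill a call up. It gives the time, the measured TCP pose, the force, the opening and the grip force at its end, in the units of the state.
- env.sense(): the state, without advancing time (a new reading comes with each control period).
- eyes.camera(name): name is "scene" or "top"; returns a dict with "img" (400x640x3 uint8, red, green, blue), "z_map" (400x640 float32, mm along the optical axis (not along the pixel's ray), 0 where there is no reading), "fx", "fy", "cx", "cy" (pixels), "distortion" ([k1, k2, p1, p2, k3] as OpenCV has them; the pictures are not rectified), "T" (4x4, takes a point from camera to world coordinates). Camera axes: x right, y down, z forward; pixel columns grow to the right and rows downward; lengths in mm; the calibration is good to about 2 mm. A picture is of the moment at which its call begins.
- env.close_job(): hands the job in; it is judged then, once.
The state is a dict: "time_s": time; "joint_pos": joint angles; "qd": joint speeds; "effort": joint torques, N m; "tcp_pos": TCP position; "orientation": TCP orientation; "ft_force": force on the tool from outside, world axes, zero at the start; "torque": the same for the moment, N m; "grip_width": finger opening in mm; "gripper_force": force on a finger pad.
Only numpy, scipy, OpenCV 4.12 (cv2) and the standard library are available. Lean on these libraries where they do the work, as an engineer would, in place of code of your own. Each camera call takes 0.05 s, during which the arm holds its last target. There are 200 camera calls.

## Task

Three grain samples are ready for timing: start their timers in order, blue first, then yellow, then green, by pressing the coloured key on top of each fully down, lightly, with the fingertips, and taking the fingers off it before going to the next; a pressed key stays down. Leave the red timer unpressed. Do not lift, tip or push any of the timers from its place, and do not disturb the jars or the other things on the bench.

Things in the scene. Friction and masses are not known exactly. Their poses are not given: they have to be found in the camera images.
- timer_blue: loose white bench timer with a blue key on top: flat box 84 (its x) x 76 (its y) x 32 mm high, about 370 g, rubber feet. Origin: centre of its underside, z up; its -x side carries a dark display and faces roughly towards the robot.
- key_blue_top (a point): centre of the top face of the blue key, a round disc 38 mm across on the timer's lid, 6 mm towards the timer's +x from its centre. 54 mm above the bench when up, 44 mm when fully down; the point moves with the key. The key's face is springy: it gives 2 N per mm, up to 6 mm, on top of the key's travel, and springs back when released, so the force climbs softly at the stop.
- key_blue (a joint): how far the blue key is pressed, m: 0 is up, 0.010 fully down against a stop. Straight down, takes about 3 N all the way, has no spring: it stays where it is left. The timer is spoilt by a push above 30 N. It counts as down from 0.0075.
- timer_yellow: loose white bench timer with a yellow key on top: flat box 84 (its x) x 76 (its y) x 32 mm high, about 370 g, rubber feet. Origin: centre of its underside, z up; its -x side carries a dark display and faces roughly towards the robot.
- key_yellow_top (a point): centre of the top face of the yellow key, a round disc 38 mm across on the timer's lid, 6 mm towards the timer's +x from its centre. 54 mm above the bench when up, 44 mm when fully down; the point moves with the key. The key's face is springy: it gives 2 N per mm, up to 6 mm, on top of the key's travel, and springs back when released, so the force climbs softly at the stop.
- key_yellow (a joint): how far the yellow key is pressed, m: 0 is up, 0.010 fully down against a stop. Straight down, takes about 3 N all the way, has no spring: it stays where it is left. The timer is spoilt by a push above 30 N. It counts as down from 0.0075.
- timer_green: loose white bench timer with a green key on top: flat box 84 (its x) x 76 (its y) x 32 mm high, about 370 g, rubber feet. Origin: centre of its underside, z up; its -x side carries a dark display and faces roughly towards the robot.
- key_green_top (a point): centre of the top face of the green key, a round disc 38 mm across on the timer's lid, 6 mm towards the timer's +x from its centre. 54 mm above the bench when up, 44 mm when fully down; the point moves with the key. The key's face is springy: it gives 2 N per mm, up to 6 mm, on top of the key's travel, and springs back when released, so the force climbs softly at the stop.
- key_green (a joint): how far the green key is pressed, m: 0 is up, 0.010 fully down against a stop. Straight down, takes about 3 N all the way, has no spring: it stays where it is left. The timer is spoilt by a push above 30 N. It counts as down from 0.0075.
- timer_red: loose white bench timer with a red key on top: flat box 84 (its x) x 76 (its y) x 32 mm high, about 370 g, rubber feet. Origin: centre of its underside, z up; its -x side carries a dark display and faces roughly towards the robot.
- key_red_top (a point): centre of the top face of the red key, a round disc 38 mm across on the timer's lid, 6 mm towards the timer's +x from its centre. 54 mm above the bench when up, 44 mm when fully down; the point moves with the key. The key's face is springy: it gives 2 N per mm, up to 6 mm, on top of the key's travel, and springs back when released, so the force climbs softly at the stop.
- key_red (a joint): how far the red key is pressed, m: 0 is up, 0.010 fully down against a stop. Straight down, takes about 3 N all the way, has no spring: it stays where it is left. The timer is spoilt by a push above 30 N. This timer is spare and its key must stay up.
- jar_blue: loose amber sample jar with white screw cap, 54 mm across, 70 mm high, standing about 85 mm from the centre of the blue timer on its display side. Origin: centre of underside.
- jar_yellow: loose amber sample jar with white screw cap, 54 mm across, 70 mm high, standing about 85 mm from the centre of the yellow timer on its display side. Origin: centre of underside.
- jar_green: loose amber sample jar with white screw cap, 54 mm across, 70 mm high, standing about 85 mm from the centre of the green timer on its display side. Origin: centre of underside.
- jug: loose clear plastic beaker, 100 mm across at the rim, 110 mm high, at the far side of the bench; bystander. Origin: centre of underside.
- pan: loose grey open sample pan, 100 x 140 x 60 mm high, at the far side of the bench; bystander. Origin: centre of underside.
- brush: loose hand brush lying at the far right of the bench; bystander.

How it is judged (in metres and radians):
On the way, in this order (a step that is already met when the one before it is completed fails the run):
1. the blue key is down and the fingers are off that timer, the later keys still up (value of joint key_blue above 0.0075 m and contact force between the fingers and timer_blue below 0.2 N and value of joint each of key_yellow, key_green below 0.003 m), for 0.1 s.
2. the yellow key is down and the fingers are off that timer, the later keys still up (value of joint key_yellow above 0.0075 m and contact force between the fingers and timer_yellow below 0.2 N and value of joint key_green below 0.003 m), for 0.1 s.
3. the green key is down and the fingers are off that timer (value of joint key_green above 0.0075 m and contact force between the fingers and timer_green below 0.2 N), for 0.1 s.
At the end, for the whole second after the job is handed in: The blue, yellow and green keys are down (at least 7.5 mm of their 10 mm), the red key is up (under 3 mm), all four timers stand upright, at rest and within 20 mm of where they began, and so do the three jars (within 20 mm) (value of joint each of key_blue, key_yellow, key_green above 0.0075 m and value of joint key_red below 0.003 m and distance of each of timer_blue, timer_yellow, timer_green, timer_red, jar_blue, jar_yellow, jar_green from where it was at the start of the episode below 0.02 m and angle between each of timer_blue, timer_yellow, timer_green, timer_red's own z axis and vertical below 0.1 rad and linear speed of each of timer_blue, timer_yellow, timer_green, timer_red below 0.02 m/s); the robot touches nothing.
It fails at once if a timer is pressed with more than 30 N (contact force between the fingers and timer_blue above 30 N or contact force between the fingers and timer_yellow above 30 N or contact force between the fingers and timer_green above 30 N or contact force between the fingers and timer_red above 30 N).
It fails at once if a timer is lifted by more than 8 mm, tipped by more than 0.2 rad or moved by more than 20 mm (height (world z) of any of timer_blue, timer_yellow, timer_green, timer_red above 0.008 m or angle between any of timer_blue, timer_yellow, timer_green, timer_red's own z axis and vertical above 0.2 rad or distance of any of timer_blue, timer_yellow, timer_green, timer_red from where it was at the start of the episode above 0.02 m).
It fails at once if the red key is pressed (3 mm or more) (value of joint key_red above 0.003 m).
It fails at once if the yellow key is pressed before the blue one is down, or the green before the yellow ((value of joint key_yellow above 0.003 m and value of joint key_blue below 0.0075 m) or (value of joint key_green above 0.003 m and value of joint key_yellow below 0.0075 m)).
It fails at once if a jar, the beaker, the pan or the brush is moved by more than 20 mm, or one of them tipped (distance of any of jar_blue, jar_yellow, jar_green, jug, pan, brush from where it was at the start of the episode above 0.02 m or angle between any of jar_blue, jar_yellow, jar_green, jug, pan's own z axis and vertical above 0.2 rad).
It also fails if it takes over 48 s, if anything falls off the work surface, if the arm or the gripper's body presses on something with over 40 N, if the wrist force passes 120 N, or if a joint passes its speed limit or range.

## Working session

There is one attempt and no reset: what is moved stays moved. The work goes in short steps, Python scripts to look and compute and a shell command to move; the robot and the scene stay as the last step left them, time stands still between calls to the robot, and variables do not carry over. Pictures are saved under pics/ and viewed, at most 10 in all, crops included, and the job is handed in when it is done.

```bash
ls; mkdir -p pics; cat > h.py <<'E'
import numpy as np, cv2
from rig import env, eyes
from scipy.spatial.transform import Rotation as R
def ray(c,uv,z):
    K=np.array([[c["fx"],0,c["cx"]],[0,c["fy"],c["cy"]],[0,0,1.]])
    p=cv2.undistortPoints(np.array(uv,float).reshape(-1,1,2),K,np.array(c["distortion"],float)).reshape(-1,2)
    T=np.array(c["T"]);d=np.c_[p,np.ones(len(p))]@T[:3,:3].T;o=T[:3,3]
    return o+d*((z-o[2])/d[:,2])[:,None]
HUE={"blue":(100,130),"yellow":(22,35),"green":(45,85),"red":(-6,6)}
def keys(c,z=54):
    h=cv2.cvtColor(c["img"],cv2.COLOR_RGB2HSV).astype(int);hh=h[...,0];hh=np.where(hh>170,hh-180,hh)
    for n,(a,b) in HUE.items():
        m=((hh>=a)&(hh<=b)&(h[...,1]>110)&(h[...,2]>60)).astype(np.uint8)
        k,l,s,ce=cv2.connectedComponentsWithStats(m)
        for i in range(1,k):
            if s[i,4]>60: print(n,s[i].tolist(),ce[i].round(1),ray(c,ce[i],z)[0].round(1), c["z_map"][int(ce[i][1]),int(ce[i][0])])
E
python3 - <<'E'
from h import *
s=env.sense();print(s)
print(R.from_rotvec(s["orientation"]).as_matrix().round(3))
for n in("top","scene"):
    c=eyes.camera(n);cv2.imwrite(f"pics/{n}.png",c["img"][...,::-1]);print(n,np.array(c["T"]).round(2).tolist());keys(c)
E
```

```text
pics
{'time_s': 0.0, 'joint_pos': array([ 1.28341199,  0.33285522, -0.0646855 ,  1.46097825,  0.02161417,
        1.34989253, -0.08850131]), 'qd': array([-0.0002116 , -0.00074427, -0.00013705, -0.00187127,  0.00181315,
        0.00141443,  0.0005067 ]), 'effort': array([ 1.33077569e-04, -6.25450087e+01,  4.96214046e-02, -3.91615891e+01,
        1.62492902e-02,  9.73666931e-03,  3.42761450e-05]), 'tcp_pos': array([ 163.44243349, -602.84792566,  230.50866415]), 'orientation': array([-3.11269985e+00, -4.14537415e-01,  4.32553225e-04]), 'ft_force': array([-0.09359092,  0.06787067,  0.66576124]), 'torque': array([ 0.01788716, -0.02394062,  0.01267842]), 'gripper_force': 0.0, 'grip_width': 85.52962187439618}
[[ 0.965  0.262 -0.   ]
 [ 0.262 -0.965  0.001]
 [-0.    -0.001 -1.   ]]
top [[0.02, -1.0, 0.09, 454.5], [-1.0, -0.02, 0.0, 1.99], [-0.0, -0.09, -1.0, 949.77], [0.0, 0.0, 0.0, 1.0]]
blue [186, 199, 16, 16, 196] [193.4 206.5] [512.5 288.4  54. ] 898.39484
yellow [444, 183, 17, 16, 204] [452.4 190.9] [ 559.  -307.4   54. ] 901.61725
green [349, 228, 16, 15, 183] [356.3 235.2] [453.8 -86.1  54. ] 893.2815
red [266, 222, 17, 17, 208] [274.1 229.9] [462.4 100.6  54. ] 892.12854
scene [[-0.24, 0.79, -0.57, 1175.54], [0.97, 0.19, -0.15, 156.61], [-0.01, -0.59, -0.81, 964.05], [0.0, 0.0, 0.0, 1.0]]
blue [435, 216, 15, 13, 155] [442.4 222.1] [514.7 290.   54. ] 1091.569
yellow [197, 186, 16, 16, 192] [204.8 193.5] [ 565.7 -305.3   54. ] 1151.0778
green [293, 171, 13, 11, 116] [299.1 176.1] [454.9 -86.1  54. ] 1180.2233
green [611, 230, 29, 28, 619] [626.3 243.9] [477.4 716.5  54. ] 929.77423
red [362, 186, 15, 13, 147] [369.6 191.9] [464.  102.2  54. ] 1151.2605
```

View pics/top.png

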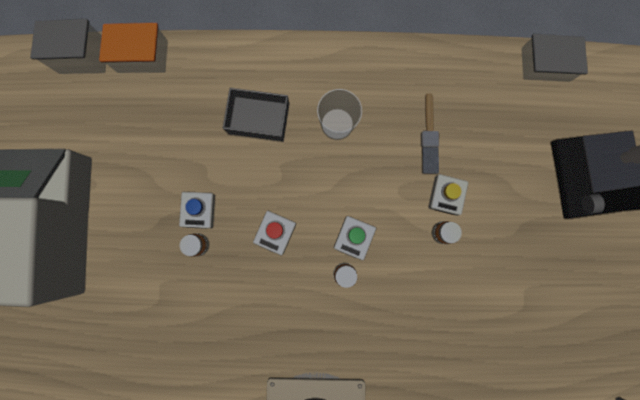

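View pics/scene.png

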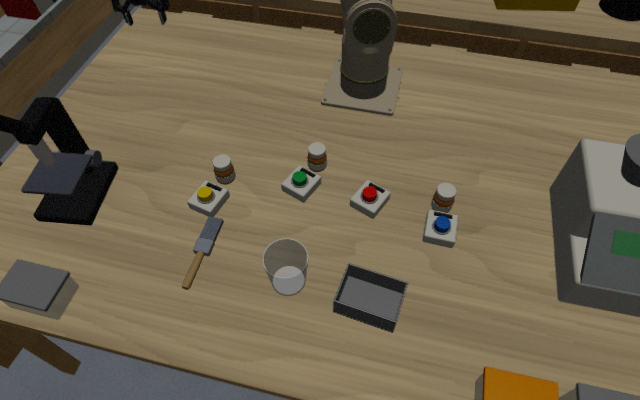

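The top view shows blue at (193,206), red (274,230), green (356,235) and yellow (452,191). The jars are on the near side, and the pan, beaker and brush are on the far side. The scene view agrees to a few mm. I'll shut the fingers, square the tool to the world axes, and go at height to blue.

```bash
python3 -m pendant '{"fingers":[0,0,0,0,0,0,0,0,0,0],"translation":[[0.23,-0.15,0],[0.46,-0.3,0],[0.69,-0.45,0],[0.92,-0.58,0],[0.92,-0.58,0],[0.92,-0.58,0],[0.92,-0.58,0],[0.92,-0.58,0],[0.92,-0.58,0],[0.92,-0.58,0]],"turn":[[0,0,0.05],[0,0,0.1],[0,0,0.15],[0,0,0.169],[0,0,0.169],[0,0,0.169],[0,0,0.169],[0,0,0.169],[0,0,0.169],[0,0,0.169]]}' 20
python3 -c "
from h import *
print(R.from_rotvec(env.sense()['orientation']).as_matrix().round(3))"
```

```text
time_s: 1.35
tcp_pos: [273.9, -483.3, 231.3]
orientation: [3.142, -0.001, -0.0]
ft_force: [-0.2, 0.3, 0.2]
grip_width: 0.0
gripper_force: 0.0
[[ 1.    -0.001 -0.   ]
 [-0.001 -1.    -0.   ]
 [-0.     0.    -1.   ]]
```

```bash
python3 -m pendant '{"fingers":[0,0,0,0,0,0,0,0,0,0],"translation":[[0.3,-0.3,0],[0.6,-0.6,0],[0.9,-0.9,0],[1,-1,0],[1,-1,0],[1,-1,0],[1,-1,0],[1,-1,0],[1,-1,0],[1,-1,0]],"turn":[[0,0,0],[0,0,0],[0,0,0],[0,0,0],[0,0,0],[0,0,0],[0,0,0],[0,0,0],[0,0,0],[0,0,0]]}' | head -2
for i in 1 2 3; do python3 -m pendant '{"fingers":[0,0,0,0,0,0,0,0,0,0],"translation":[[0.05,-0.2,0],[0.08,-0.4,0],[0.12,-0.6,0],[0.16,-0.8,0],[0.2,-1,0],[0.2,-1,0],[0.2,-1,0],[0.2,-1,0],[0.2,-1,0],[0.2,-1,0]],"turn":[[0,0,0],[0,0,0],[0,0,0],[0,0,0],[0,0,0],[0,0,0],[0,0,0],[0,0,0],[0,0,0],[0,0,0]]}' |head -2; done
```

```text
time_s: 2.6
tcp_pos: [424.0, -333.4, 231.3]
time_s: 3.85
tcp_pos: [454.1, -183.6, 231.3]
time_s: 5.1
tcp_pos: [484.3, -33.6, 231.3]
time_s: 6.35
tcp_pos: [514.5, 116.3, 231.4]
```

```bash
python3 -m pendant '{"fingers":[0,0,0,0,0,0,0,0,0,0],"translation":[[0,-0.25,0],[0,-0.5,0],[0,-0.75,0.1],[0,-1,0.3],[0,-1,0.5],[0,-1,0.7],[0,-1,0.7],[0,-1,0.7],[0,-1,0.7],[0,-1,0.7]],"turn":[[0,0,0],[0,0,0],[0,0,0],[0,0,0],[0,0,0],[0,0,0],[0,0,0],[0,0,0],[0,0,0],[0,0,0]]}' | head -2
python3 -m pendant '{"fingers":[0,0,0,0,0,0,0,0,0,0],"translation":[[0,-0.08,0],[0,-0.15,0.1],[0,-0.15,0.2],[0,-0.15,0.3],[0,-0.15,0.36],[0,-0.15,0.4],[0,-0.15,0.4],[0,-0.15,0.4],[0,-0.15,0.4],[0,-0.15,0.4]],"turn":[[0,0,0],[0,0,0],[0,0,0],[0,0,0],[0,0,0],[0,0,0],[0,0,0],[0,0,0],[0,0,0],[0,0,0]]}'
python3 - <<'E'
from h import *
for n in("top","scene"):
    c=eyes.camera(n);print(n);keys(c)
    if n=="scene": cv2.imwrite("pics/b.png",cv2.resize(c["img"][130:290,360:520,::-1],None,fx=3,fy=3))
E
```

```text
time_s: 7.6
tcp_pos: [515.0, 266.8, 127.3]
time_s: 8.85
tcp_pos: [514.7, 289.2, 66.6]
orientation: [-3.142, 0.001, -0.001]
ft_force: [0.9, 0.6, 0.2]
grip_width: -0.0
gripper_force: 0.0
top
yellow [444, 183, 17, 16, 205] [452.3 190.9] [ 559.  -307.3   54. ] 901.06335
green [349, 228, 16, 15, 182] [356.3 235.2] [453.7 -86.1  54. ] 890.54034
red [266, 222, 17, 17, 206] [274.1 230. ] [462.3 100.8  54. ] 892.8867
scene
blue [435, 217, 15, 12, 112] [442.  223.7] [519.7 289.4  54. ] 1091.7456
yellow [498, 0, 81, 11, 498] [539.7   4.6] [-544.6  561.6   54. ] 1713.0825
yellow [197, 186, 16, 16, 191] [204.6 193.6] [ 565.9 -305.6   54. ] 1150.7373
green [293, 171, 13, 11, 118] [299.1 176.2] [455.2 -86.1  54. ] 1187.1171
green [611, 231, 29, 27, 617] [626.3 243.8] [477.2 716.5  54. ] 927.354
red [362, 186, 15, 16, 161] [369.6 192.4] [465.7 102.5  54. ] 1149.1041
```

View pics/b.png

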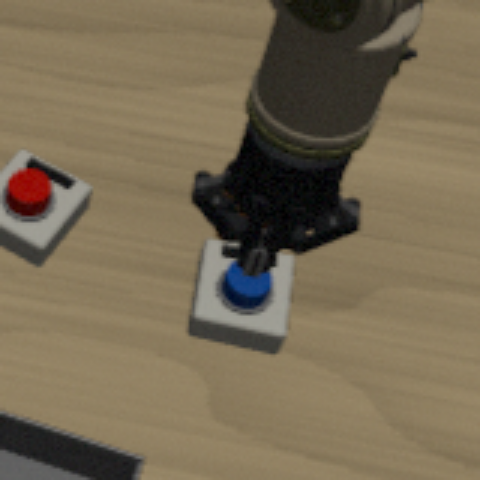

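```bash
python3 - <<'E'
from h import *
c=eyes.camera("scene");T=np.linalg.inv(np.array(c["T"]));K=np.array([[c["fx"],0,c["cx"]],[0,c["fy"],c["cy"]],[0,0,1.]])
t=env.sense()["tcp_pos"];P=np.array([t,[t[0],t[1],54],[513,289,54.]])
uv=cv2.projectPoints(P,cv2.Rodrigues(T[:3,:3])[0],T[:3,3],K,np.array(c["distortion"],float))[0].reshape(-1,2)
print(uv.round(1),((uv-[360,130])*3).round(0))
cv2.imwrite("pics/b2.png",cv2.resize(c["img"][195:245,415:475,::-1],None,fx=10,fy=10,interpolation=cv2.INTER_NEAREST))
E
```

```text
[[443.2 219.1]
 [442.1 222. ]
 [442.1 221.4]] [[249. 267.]
 [246. 276.]
 [246. 274.]]
```

View pics/b2.png

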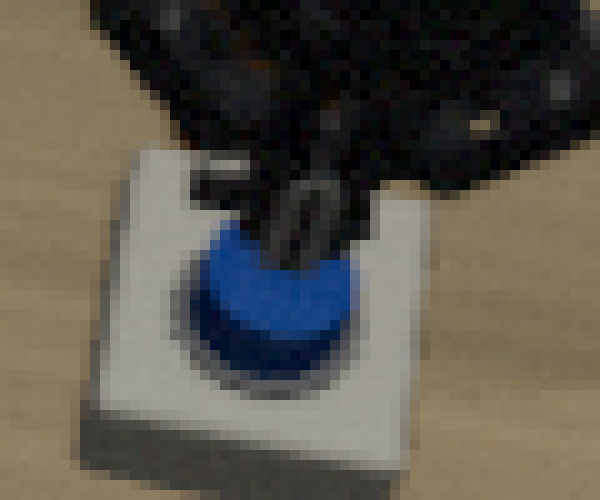

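The fingertip is centred on the blue key (about (443,222) in the full image). Pressing in small steps.

```bash
python3 -m pendant '{"fingers":[0,0,0,0,0,0,0,0,0,0],"translation":[[0,0,0.04],[0,0,0.08],[0,0,0.1],[0,0,0.12],[0,0,0.135],[0,0,0.15],[0,0,0.16],[0,0,0.17],[0,0,0.17],[0,0,0.17]],"turn":[[0,0,0],[0,0,0],[0,0,0],[0,0,0],[0,0,0],[0,0,0],[0,0,0],[0,0,0],[0,0,0],[0,0,0]]}'
```

```text
time_s: 10.25
tcp_pos: [514.5, 289.1, 41.0]
orientation: [3.141, -0.001, 0.0]
ft_force: [-1.4, -2.3, 5.8]
grip_width: -0.0
gripper_force: 3.1
```

5.8 N at z = 41.0 mm, so the key is on its stop. Now I'll lift and head to yellow.

```bash
python3 -m pendant '{"fingers":[0,0,0,0,0,0,0,0,0,0],"translation":[[0,0,-0.15],[0,0,-0.35],[0,0,-0.7],[0,0.2,-0.9],[0,0.5,-0.9],[0,0.75,-0.9],[0,1,-0.9],[0,1,-0.9],[0,1,-0.9],[0,1,-0.9]],"turn":[[0,0,0],[0,0,0],[0,0,0],[0,0,0],[0,0,0],[0,0,0],[0,0,0],[0,0,0],[0,0,0],[0,0,0]]}'
python3 - <<'E'
from h import *
c=eyes.camera("scene");keys(c);cv2.imwrite("pics/b3.png",cv2.resize(c["img"][170:270,390:490,::-1],None,fx=5,fy=5))
c=eyes.camera("top");keys(c)
E
```

```text
time_s: 11.5
tcp_pos: [514.3, 140.6, 175.8]
orientation: [-3.141, -0.002, -0.0]
ft_force: [0.3, -0.5, 0.7]
grip_width: -0.3
gripper_force: 0.0
blue [434, 219, 16, 13, 154] [441.8 224.7] [522.6 289.1  54. ] 1103.2991
yellow [506, 0, 47, 11, 236] [528.6   4.3] [-536.9  521.8   54. ] 1710.1495
yellow [547, 0, 32, 11, 179] [563.   5.] [-562.8  645.9   54. ] 1716.847
yellow [197, 186, 16, 16, 193] [204.9 193.6] [ 565.7 -305.    54. ] 1149.3229
green [293, 171, 13, 11, 118] [299.1 176.2] [455.2 -86.1  54. ] 1187.6569
green [611, 231, 29, 27, 615] [626.3 243.9] [477.3 716.5  54. ] 928.7105
red [362, 186, 15, 13, 153] [369.5 192.1] [464.7 102.2  54. ] 1152.4824
yellow [444, 183, 17, 16, 203] [452.4 190.8] [ 559.1 -307.5   54. ] 901.8505
green [349, 228, 16, 15, 184] [356.4 235.2] [453.9 -86.2  54. ] 892.2787
red [266, 222, 17, 17, 206] [274.  229.9] [462.5 100.8  54. ] 894.4894
```

View pics/b3.png

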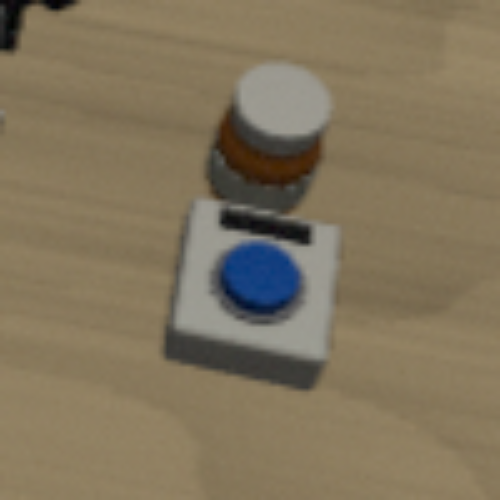

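Blue is down (low key, about (441,225)) and its timer and jar are in place. On to yellow at (562,-306).

```bash
for i in 1 2; do python3 -m pendant '{"fingers":[0,0,0,0,0,0,0,0,0,0],"translation":[[0.02,0.2,0],[0.04,0.4,0],[0.06,0.6,0],[0.08,0.8,0],[0.11,0.99,0],[0.11,0.99,0],[0.11,0.99,0],[0.11,0.99,0],[0.11,0.99,0],[0.11,0.99,0]],"turn":[[0,0,0],[0,0,0],[0,0,0],[0,0,0],[0,0,0],[0,0,0],[0,0,0],[0,0,0],[0,0,0],[0,0,0]]}' |head -2; done
python3 -m pendant '{"fingers":[0,0,0,0,0,0,0,0,0,0],"translation":[[0.02,0.25,0],[0.04,0.5,0],[0.06,0.75,0],[0.1,0.99,0],[0.1,0.99,0.15],[0.1,0.99,0.35],[0.1,0.99,0.5],[0.1,0.99,0.6],[0.1,0.99,0.7],[0.1,0.99,0.7]],"turn":[[0,0,0],[0,0,0],[0,0,0],[0,0,0],[0,0,0],[0,0,0],[0,0,0],[0,0,0],[0,0,0],[0,0,0]]}'
python3 - <<'E'
from h import *
c=eyes.camera("scene");keys(c)
cv2.imwrite("pics/y.png",cv2.resize(c["img"][165:225,170:240,::-1],None,fx=8,fy=8,interpolation=cv2.INTER_NEAREST))
E
```

```text
time_s: 12.85
tcp_pos: [530.8, -9.0, 175.8]
time_s: 14.1
tcp_pos: [547.2, -157.5, 175.9]
time_s: 15.35
tcp_pos: [561.6, -306.1, 69.9]
orientation: [-3.141, 0.001, 0.002]
ft_force: [0.3, -0.4, 0.3]
grip_width: -0.0
gripper_force: 0.0
blue [434, 219, 16, 12, 152] [441.7 224.6] [522.3 289.   54. ] 1101.834
yellow [514, 0, 66, 11, 388] [546.    4.6] [-550.2  584.4   54. ] 1708.4537
yellow [197, 187, 16, 15, 159] [205.  194.5] [ 568.6 -303.6   54. ] 1150.5713
green [293, 171, 13, 11, 117] [299.1 176.1] [455.  -86.2  54. ] 1181.2538
green [611, 230, 29, 28, 621] [626.3 243.8] [477.2 716.5  54. ] 930.9075
red [362, 186, 15, 14, 153] [369.6 192.1] [464.7 102.4  54. ] 1149.468
```

View pics/y.png

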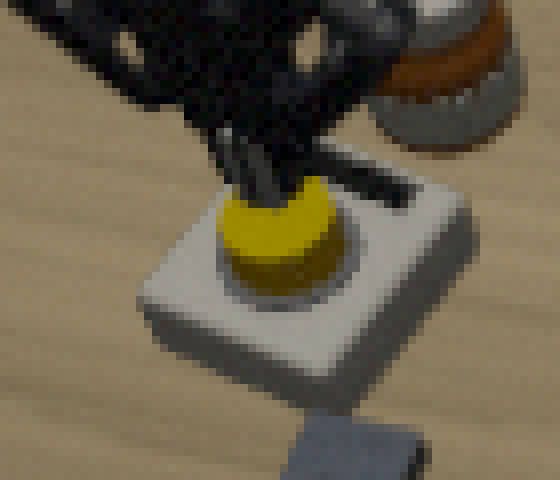

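The tip is over the yellow key (face about (204,194) in the full image). Pressing.

```bash
python3 -m pendant '{"fingers":[0,0,0,0,0,0,0,0,0,0],"translation":[[0,0,0.05],[0,0,0.1],[0,0,0.12],[0,0,0.135],[0,0,0.15],[0,0,0.165],[0,0,0.18],[0,0,0.192],[0,0,0.192],[0,0,0.192]],"turn":[[0,0,0],[0,0,0],[0,0,0],[0,0,0],[0,0,0],[0,0,0],[0,0,0],[0,0,0],[0,0,0],[0,0,0]]}'
```

```text
time_s: 16.65
tcp_pos: [562.1, -306.4, 42.1]
orientation: [3.141, -0.001, -0.0]
ft_force: [-1.8, 0.8, 3.3]
grip_width: -0.2
gripper_force: 2.0
```

Force is only 3.3 N, so I'll press 1.5 mm deeper, then lift and start towards green.

```bash
python3 -m pendant '{"fingers":[0,0,0,0,0,0,0,0,0,0],"translation":[[0,0,0.01],[0,0,0.012],[0,0,0.012],[0,0,0.012],[0,0,0.012],[0,0,0.012],[0,0,0.012],[0,0,0.012],[0,0,0.012],[0,0,0.012]],"turn":[[0,0,0],[0,0,0],[0,0,0],[0,0,0],[0,0,0],[0,0,0],[0,0,0],[0,0,0],[0,0,0],[0,0,0]]}'
python3 -m pendant '{"fingers":[0,0,0,0,0,0,0,0,0,0],"translation":[[0,0,-0.15],[0,0,-0.35],[0,0,-0.7],[0,-0.1,-0.9],[-0.2,-0.3,-0.9],[-0.4,-0.5,-0.9],[-0.6,-0.7,-0.9],[-0.72,-0.7,-0.9],[-0.72,-0.7,-0.9],[-0.72,-0.7,-0.9]],"turn":[[0,0,0],[0,0,0],[0,0,0],[0,0,0],[0,0,0],[0,0,0],[0,0,0],[0,0,0],[0,0,0],[0,0,0]]}'
python3 - <<'E'
from h import *
c=eyes.camera("scene");keys(c)
cv2.imwrite("pics/y2.png",cv2.resize(c["img"][145:225,170:270,::-1],None,fx=6,fy=6,interpolation=cv2.INTER_NEAREST))
E
```

```text
time_s: 17.9
tcp_pos: [562.2, -306.4, 40.6]
orientation: [3.141, -0.001, 0.0]
ft_force: [-4.1, 1.4, 6.8]
grip_width: 0.3
gripper_force: 3.5
time_s: 19.15
tcp_pos: [455.0, -201.6, 175.3]
orientation: [3.141, -0.002, 0.001]
ft_force: [0.3, -0.3, -0.3]
grip_width: -0.3
gripper_force: 0.0
blue [434, 219, 16, 12, 152] [441.8 224.5] [522.2 289.1  54. ] 1100.6472
yellow [509, 0, 28, 10, 123] [523.    4.4] [-531.4  501.5   54. ] 1708.8801
yellow [198, 189, 15, 13, 158] [205.1 194.9] [ 569.7 -302.7   54. ] 1161.3643
green [293, 171, 13, 11, 118] [299.1 176.2] [455.2 -86.1  54. ] 1182.4352
green [612, 230, 28, 28, 619] [626.3 243.9] [477.3 716.5  54. ] 928.43854
red [362, 186, 15, 13, 150] [369.5 192. ] [464.4 102.   54. ] 1148.2974
```

View pics/y2.png

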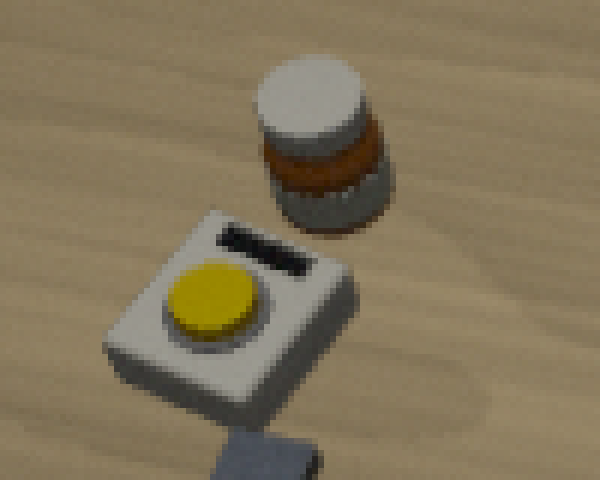

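Yellow is down (key at about (205,195)) and nothing has shifted. Next is green.

```bash
python3 -m pendant '{"fingers":[0,0,0,0,0,0,0,0,0,0],"translation":[[0,-0.2,0],[0,-0.4,0],[0,-0.6,0],[0,-0.77,0],[0,-0.77,0.15],[0,-0.77,0.35],[0,-0.77,0.5],[0,-0.77,0.6],[0,-0.77,0.7],[0,-0.77,0.7]],"turn":[[0,0,0],[0,0,0],[0,0,0],[0,0,0],[0,0,0],[0,0,0],[0,0,0],[0,0,0],[0,0,0],[0,0,0]]}'
python3 - <<'E'
from h import *
c=eyes.camera("scene")
cv2.imwrite("pics/g.png",cv2.resize(c["img"][145:205,265:335,::-1],None,fx=8,fy=8,interpolation=cv2.INTER_NEAREST))
E
```

```text
time_s: 20.45
tcp_pos: [453.9, -85.6, 69.4]
orientation: [-3.141, 0.001, 0.002]
ft_force: [-0.2, -0.3, -0.2]
grip_width: 0.1
gripper_force: 0.0
```

View pics/g.png

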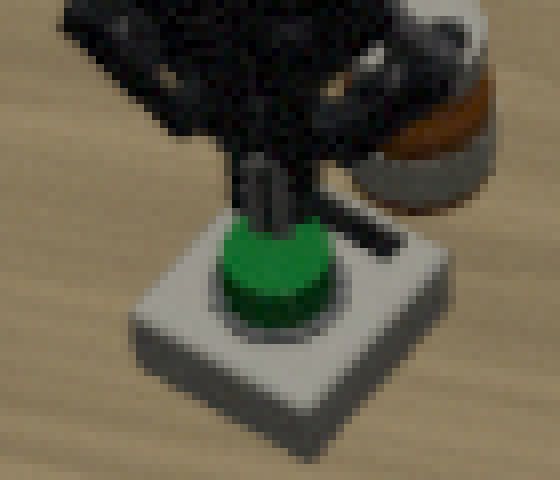

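The tip is over the green key (about (299,177)). Pressing.

```bash
python3 -m pendant '{"fingers":[0,0,0,0,0,0,0,0,0,0],"translation":[[0,0,0.05],[0,0,0.1],[0,0,0.12],[0,0,0.135],[0,0,0.15],[0,0,0.165],[0,0,0.18],[0,0,0.195],[0,0,0.195],[0,0,0.195]],"turn":[[0,0,0],[0,0,0],[0,0,0],[0,0,0],[0,0,0],[0,0,0],[0,0,0],[0,0,0],[0,0,0],[0,0,0]]}'
```

```text
time_s: 21.75
tcp_pos: [454.2, -85.9, 41.0]
orientation: [3.141, -0.001, -0.0]
ft_force: [-3.4, 0.0, 6.3]
grip_width: -0.0
gripper_force: 3.0
```

```bash
python3 -m pendant '{"fingers":[0,0,0,0,0,0,0,0,0,0],"translation":[[0,0,-0.15],[0,0,-0.35],[0,0,-0.7],[0,0,-0.9],[0,0.3,-1],[0,0.6,-1],[0,0.9,-1],[0,1,-1],[0,1,-1],[0,1,-1]],"turn":[[0,0,0],[0,0,0],[0,0,0],[0,0,0],[0,0,0],[0,0,0],[0,0,0],[0,0,0],[0,0,0],[0,0,0]]}'
python3 - <<'E'
from h import *
c=eyes.camera("scene");keys(c);cv2.imwrite("pics/end.png",c["img"][...,::-1])
E
```

```text
time_s: 23.0
tcp_pos: [454.6, -234.1, 190.9]
orientation: [-3.141, -0.002, -0.0]
ft_force: [0.2, -0.5, 0.3]
grip_width: 0.0
gripper_force: 0.0
blue [434, 219, 16, 13, 154] [441.8 224.6] [522.5 289.1  54. ] 1100.8104
yellow [517, 0, 34, 10, 113] [531.7   3.6] [-544.8  533.1   54. ] 1708.921
yellow [198, 189, 15, 13, 158] [205.  194.9] [ 569.7 -302.9   54. ] 1160.4741
green [293, 174, 14, 10, 113] [299.4 178.6] [462.9 -83.3  54. ] 1190.8848
green [612, 230, 28, 28, 623] [626.4 243.8] [477.2 716.6  54. ] 927.6262
red [362, 186, 15, 13, 151] [369.5 192. ] [464.4 102.1  54. ] 1151.0306
```

View pics/end.png

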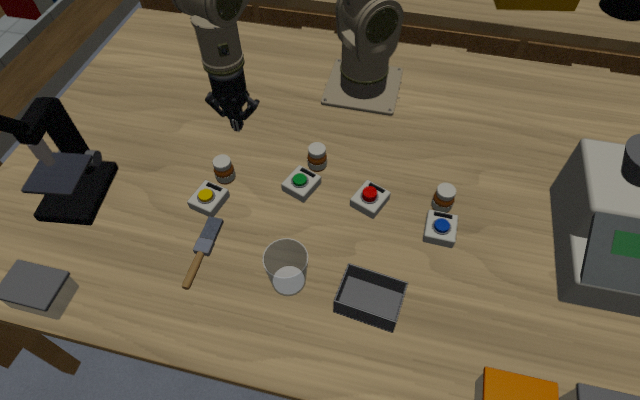

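All three keys are down: blue (442,225), yellow (205,195) and green (299,179). Red at (370,192) is still up, everything else is in place, and the arm is clear.

```bash
python3 -c "
from rig import env
print(env.close_job())"
```

```text
the job is handed in; nothing more can be done
None
```

The blue, yellow and green timers were started in that order at about 6–7 N each; in the last picture the red key is still up and nothing has visibly moved, and I handed the job in at about 23 s (no verdict was returned).

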